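# Shut and latch the cover over the cut cheese

### The job

In the two-compartment steel box on the table, push the blue sliding cover with your fingertips all the way over the compartment that holds the cut piece of cheese, up against the end stop. Then push the red paddle of the catch at that same end of the box right round until it stops, pointing straight out of the front of the box, so that the cover is latched. Leave the other catch parked, leave the label roll's compartment open, and do not pick up or disturb the cheese, the label roll or anything standing around.

Things in the scene. Friction and masses are not known exactly. Their poses are not given: they have to be found in the camera images.
- keeper: Steel box fixed to the table. Origin on the table under the middle; own +x to the back, +y to its left end as the robot sees it. Sizes in mm: x -115 to 75, y +-135. Left compartment y 3 to 130, right one mirrored, x +-62, floor z 10. Front ledge x -115 to -62, top z 60. Cover rails at x +-64 to 75, top z 72; end walls top z 70.
- cover_top (a point): Middle of the top (z 92 mm) of the raised block on the blue sliding cover; axes as the box. Block 100 (x) by 90 (y) mm with upright sides from z 66 to 92, for the fingers to push. It stands mid on a flat plate 138 (x) by 130 (y), top z 66. Two 20 mm high steel studs stand on the plate at x -57.5, y +-46 from the centre.
- cover (a joint): Slide of the cover along the box's y axis, m: 0 is the middle of the box, half over each compartment; +0.064 is the stop at the left end (left compartment fully covered), -0.064 the stop at the right end. About 3 N of friction; stays where it is left.
- paddle_left (a point): Centre of the left catch's red paddle. The catch is a level bar on an upright pivot on the front ledge, at x -92, y +100 mm in the box's axes. The paddle is an upright plate 8 mm thick, 28 to 66 mm from the pivot (centre 47), z 73 to 100 mm. A flat tongue 38 mm long points the opposite way.
- catch_left (a joint): Turn of the left catch, rad: at 0 (parked) the paddle points along the box's +y, past the left end; it turns counter-clockwise seen from above to a stop at 1.571, where the paddle points along -x, out of the front, and the tongue lies over the cover. Friction 0.07 N m (1.5 N at the paddle); stays where left. Starts at 0 to 0.3.
- paddle_right (a point): Centre of the red paddle of the right catch, the mirror image of the left one: pivot at x = -92, y = -100 mm in the box's axes, same sizes.
- catch_right (a joint): Turn of the right catch, rad: at 0 (parked) the paddle points along the box's -y, past the right end; it turns clockwise from above to the stop at 1.571, where the paddle points along -x. Same friction. Starts at 0 to 0.3.
- wedge_mid (a point): Centre of the loose cut piece of cheese, pale yellow with a tan rind, 43 x 56 x 34 mm, lying on the floor of one compartment (left or right).
- labels_mid (a point): Centre of the loose white roll of labels, 75 mm across, 30 mm high, lying in the other compartment.
- tape_mid (a point): Centre of a loose roll of brown packing tape, 92 mm across, 48 mm high, on the table near its front edge, at the far right, beyond the jar. Not part of the work. Behind it stands the tall fixed vacuum packer (front at about x 470 mm, left side at about y -250 mm from the robot, some 400 mm high); a socket juts from the right-hand wall at about x 320, y -660, z 250.
- jar_mid (a point): Centre of a loose full glass jar with a cream lid, 72 mm across, 89 mm high, on the table in front and to the right of the box. Not part of the work.
There are look-alikes about, which are no part of the job. What is shaped like the part that bears wedge_mid but pink is not meant.

How it is judged:
By the outcome, as a careful person would: the job done as asked, in the order asked, and still so for the second after the job is handed in, with the robot touching nothing.
It also fails if it takes over 48 s, if anything falls off the work surface, if the arm or the gripper's body presses on something with over 40 N, if the wrist force passes 120 N, or if a joint passes its speed limit or range.

### The arm

A 7-joint arm with a two-finger parallel gripper is mounted at the origin on a cart in front of the work surface, level with it; the furniture and walls round the work are solid. World frame = base frame: x ahead of the robot, y to its left, z up, the work surface at z = 0. Lengths are in m, angles in rad, forces in N, time in s.
With the tool pointing down it reaches from about 0.35 to 0.9 m from the base axis. Payload 8.1 kg.
Tool frame: the origin (TCP) lies midway between the tips of the shut fingers; the grasp point (between the pads) lies arm.grasp_offset behind it (arm.grasp_offset is the distance from the TCP to the grasp point, in m); z points along the fingers, y is the line along which they close (so a half turn about z gives the same grasp; the last joint's range is limited). The gripper opens to 92 mm and grips with 3 to 60 N. Pads are 19 mm wide; open, the fingers measure 130 mm over their backs; the gripper's body (75 mm by 190 mm) begins 47 mm behind the grasp point.
Start: joints at [-1.24, 0.434, 0.025, 1.573, -0.012, 1.134, -0.075], TCP at [0.263, 0.567, 0.227] pointing down, gripper open.
Joint ranges: [-2.62, 2.62], [-0.44, 2.09], [-1.27, 1.32], [0.08, 2.57], [-1.32, 4.46], [0.12, 2], [-2.74, 2.74]. Speed limits (rad/s): [2.22, 2.22, 3.01, 3.01, 3.14, 3.14, 3.14].

### API

Orientations are given as a rotation vector (axis times angle).
In Python, from cell import observe, imaging, arm gives the robot as it stands.
- The arm moves only by the tool apply_moves, never from a script. Its argument "commands" is a list of rows, each a list of 5 numbers: the opening in per cent of the stroke, from 0 (shut) to 100 (fully open), then the shift along the world's x, y, z in units of 0.06 m (1.0 is 0.06 m), then the turn about the world's z in units of 0.5 rad (1.0 is 0.5 rad). A call has 1 to 12 rows; each row shifts and turns the commanded pose from where the row before left it; what a row does not reach is not made up. A row lasts 1/8 s, in which the tool goes at most 62.5 mm and 10.7 degrees, less where a joint would pass 70% of its speed; a pose out of reach is approached as far as the arm can. A call with a number of a shift or a turn outside -1 to 1 is refused whole. A call with a gripper value outside its range is refused whole. The fingers move at their own pace and stop on an object; "newtons" is the grip in N (left out, the last holds). Time passes only in rows, so rows that do not move let the fingers close. It gives the time, the measured TCP pose, the force, the opening and the grip force at its end, in the units of the state.
- observe(): the state, without advancing time (a new reading comes with each control period).
- imaging.get_image(name): name is "side" or "top" or "wrist"; returns (picture, depth): 420x560x3 uint8, red, green, blue; 420x560 float32, m along the optical axis (not along the pixel's ray), 0 where there is no reading.
- imaging.camera_params(name): a dict with "camera_matrix" (3x3 intrinsics, pixels), "origin" and "rotation" of the camera in the world; the wrist camera has in their place "tool_from_camera" (4x4, takes a point from camera to tool coordinates, whose origin is the TCP and whose axes are the flange's). Camera axes: x right, y up, looking along -z (the intrinsics and any distortion apply to the point x, -y, -z); pixel columns grow to the right and rows downward; lengths in m; the calibration is good to about 2 mm. A picture is of the moment at which its call begins: read the wrist's pose just before it. camera_params takes no time and is no camera call.
- arm.sign_off(): hands the job in; it is judged then, once.
The state is a dict: "clock": time; "joints": joint angles; "dq": joint speeds; "joint_efforts": joint torques, N m; "position": TCP position; "ee_rot": TCP orientation; "force": force on the tool from outside, world axes, zero at the start; "ft_torque": the same for the moment, N m; "width": opening from 0.0 (shut) to 1.0 (fully open); "gripper_force": force on a finger pad.
Only numpy, scipy, OpenCV 4.12 (cv2) and the standard library are available. Lean on these libraries where they do the work, as an engineer would, in place of code of your own. Each camera call takes 0.05 s, during which the arm holds its last target. There are 200 camera calls.

## Working session

There is one attempt and no reset: what is moved stays moved. The work goes in short steps, Python scripts to look and compute and a tool call to move; the robot and the scene stay as the last step left them, time stands still between calls to the robot, and variables do not carry over. Pictures are saved under pics/ and viewed, at most 10 in all, crops included, and the job is handed in when it is done.

Besides the shell and the picture viewer there is one more tool, called after "Call:" in YAML: its name, and indented under it one key for each argument. apply_moves: Moves the arm, as the interface text tells. Its arguments: {"type":"object","properties":{"commands":{"type":"array"},"newtons":{"type":"number"}},"required":["commands"]}

```bash
mkdir -p pics; cat > h.py <<'E'
import numpy as np,cv2
from cell import observe,imaging,arm
def grab(n,f=None):
    im,d=imaging.get_image(n)
    if f: cv2.imwrite('pics/'+f,im[:,:,::-1])
    return im,d
def cloud(n,d):
    p=imaging.camera_params(n);K=np.array(p['camera_matrix'])
    v,u=np.mgrid[:d.shape[0],:d.shape[1]]
    x=(u-K[0,2])/K[0,0]*d;y=(v-K[1,2])/K[1,1]*d
    c=np.stack([x,-y,-d],-1)
    return c@np.array(p['rotation']).T+np.array(p['origin'])
E
python3 - <<'E'
from h import *
for n in('top','side'):
    im,d=grab(n,n+'0.png');P=cloud(n,d);np.savez(''+n+'0.npz',im=im,d=d,P=P)
    print(imaging.camera_params(n))
o=observe();print(o['clock'],o['position'],o['ee_rot'],o['joints'],o['force'],arm.grasp_offset)
E
```

```text
Traceback (most recent call last):
  File "h.py", line 12, in cloud
    return c@np.array(p['rotation']).T+np.array(p['origin'])
           ~~~~~~~~~~~~~~~~~~~~~~~~~~~^~~~~~~~~~~~~~~~~~~~~~
ValueError: operands could not be broadcast together with shapes (420,560) (3,)
```

View pics/top0.png

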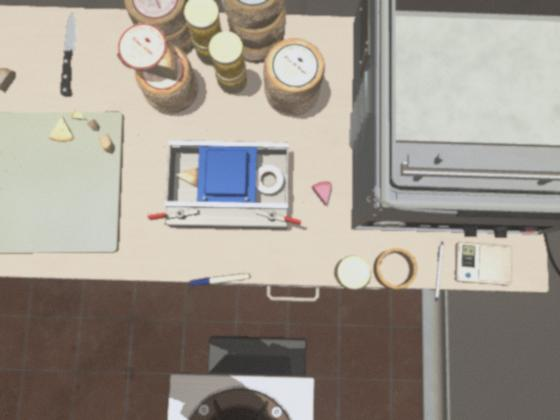

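```bash
python3 - <<'E'
s=open('h.py').read().replace("np.array(p['rotation']).T","R.T").replace("    v,u=","    from scipy.spatial.transform import Rotation as Ro\n    R=np.array(p['rotation']);R=R if R.ndim==2 else Ro.from_quat(R).as_matrix() if R.size==4 else Ro.from_rotvec(R).as_matrix()\n    v,u=")
open('h.py','w').write(s)
E
python3 - <<'E'
from h import *
for n in('top','side'):
    im,d=grab(n,n+'0.png');P=cloud(n,d);np.savez(''+n+'0.npz',im=im,d=d,P=P)
    print(imaging.camera_params(n))
    if n=='top':
        for u,v in[(20,240),(145,222),(228,175),(152,216),(295,221),(187,178),(268,180),(355,270),(395,268),(170,150),(288,148),(225,225),(323,192),(220,280),(60,180)]:print(u,v,P[v,u].round(3))
o=observe();print(o['clock'],o['position'],o['ee_rot'],o['joints'],o['force'],arm.grasp_offset)
E
```

```text
{'camera_matrix': array([[521.18555969,   0.        , 287.61452741],
       [  0.        , 521.18555969, 208.58267523],
       [  0.        ,   0.        ,   1.        ]]), 'origin': array([ 0.33236593, -0.08232676,  1.20237443]), 'rotation': array([ 0.11837734, -0.13265003, -1.53772116])}
20 240 [0.433 0.512 0.022]
145 222 [0.485 0.239 0.001]
228 175 [0.582 0.042 0.096]
152 216 [0.486 0.199 0.099]
295 221 [ 0.485 -0.106  0.1  ]
187 178 [0.583 0.14  0.044]
268 180 [ 0.591 -0.043  0.012]
355 270 [ 0.385 -0.237  0.091]
395 268 [ 0.396 -0.342 -0.004]
170 150 [0.642 0.178 0.065]
288 148 [ 0.654 -0.087  0.068]
225 225 [0.477 0.047 0.059]
323 192 [ 0.563 -0.17   0.032]
220 280 [0.357 0.057 0.018]
60 180 [0.574 0.435 0.024]
{'camera_matrix': array([[535.01250788,   0.        , 280.53244577],
       [  0.        , 535.01250788, 204.44222634],
       [  0.        ,   0.        ,   1.        ]]), 'origin': array([-0.59642614, -0.42765815,  0.98130432]), 'rotation': array([ 0.78221067, -0.57907613, -1.14251908])}
0.15 [0.2626202  0.56673408 0.22614028] [-6.76241327e-01 -3.06780822e+00  1.81870760e-03] [-1.23956052  0.43504887  0.02500252  1.57387267 -0.01160214  1.13398198
 -0.07509258] [-0.36413531 -0.16221551  0.02689228] 0.0188
```

View pics/side0.png

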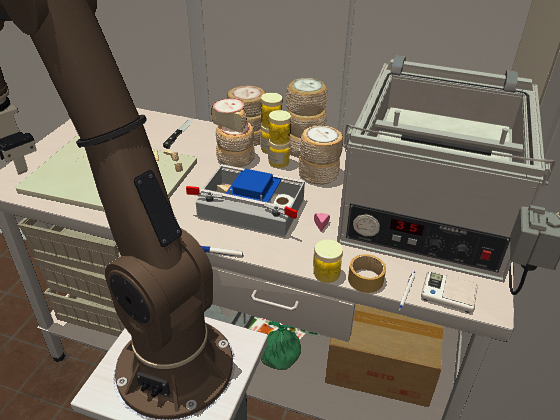

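```bash
cat > fit.py <<'E'
from h import *
def fit(n,im,P):
    h=cv2.cvtColor(im,cv2.COLOR_RGB2HSV);H,S,V=[h[...,i].astype(int) for i in range(3)]
    roi=(P[...,0]>.4)&(P[...,0]<.75)&(P[...,1]>-.2)&(P[...,1]<.32)
    def rect(m,l):
        q=P[m][:,:2]
        if len(q)<8: print(n,l,'few',len(q));return
        c,s,a=cv2.minAreaRect((q*1000).astype(np.float32))
        print(n,l,len(q),'rect',np.round(c,1),np.round(s,1),round(a,1),'mean',P[m].mean(0).round(4))
    blue=roi&(H>105)&(H<130)&(S>120)
    rect(blue&(P[...,2]>.085),'block');rect(blue&(P[...,2]>.056)&(P[...,2]<.075),'plate')
    red=roi&((H<8)|(H>172))&(S>150)&(P[...,2]>.06)
    rect(red&(P[...,1]>.06),'padL');rect(red&(P[...,1]<.06),'padR')
if __name__=='__main__':
    for n in('top','side'):
        z=np.load(n+'0.npz');im,P=z['im'],z['P'];fit(n,im,P)
        if n=='top':
            m=(P[...,2]>.066)&(P[...,2]<.08)&(P[...,0]>.62)&(P[...,0]<.68)&(P[...,1]>-.1)&(P[...,1]<.2)
            q=P[m];print('backrail',q.min(0),q.max(0),np.polyfit(q[:,1],q[:,0],1))
            b=(P[...,0]>.6)&(P[...,1]>-.25)&(P[...,1]<.35)&(P[...,2]>.12)&(P[...,2]<.5)
            for x0 in(.65,.7,.75,.8):
                mm=b&(P[...,0]>x0)&(P[...,0]<x0+.05);
                if mm.any(): print(x0,P[mm].min(0),P[mm].max(0))
            big=cv2.resize(im[130:240,130:310],None,fx=4,fy=4,interpolation=cv2.INTER_CUBIC);cv2.imwrite('pics/top0c.png',big[:,:,::-1])
E
python3 fit.py
```

```text
top block 1833 rect [590.3  48.1] [99.8 90. ] 1.3 mean [0.5892 0.0477 0.092 ]
top plate 1013 rect [591.7  48.9] [123.4 128.4] 0.0 mean [0.5891 0.0438 0.0661]
top padL 27 rect [486.8 188.9] [ 4.  27.5] 11.5 mean [0.487  0.189  0.0999]
top padR 27 rect [ 487.1 -100. ] [26.9  5. ] 78.5 mean [ 0.4868 -0.0991  0.0988]
backrail [ 0.6202552  -0.0879081   0.06600437] [0.66795163 0.18241052 0.07731139] [-0.00671057  0.65379778]
0.65 [ 0.65009999 -0.24985514  0.12247616] [ 0.69998503 -0.22745322  0.36360061]
0.7 [ 0.70006511 -0.24999903  0.12090402] [ 0.7498907  -0.09016854  0.36236462]
0.75 [ 0.75005881 -0.24998308  0.12000475] [0.7999986  0.26144276 0.36267876]
0.8 [ 0.80000653 -0.24931906  0.12000212] [0.84998326 0.28006963 0.36335632]
side block 651 rect [587.4  47. ] [ 92.1 104.8] 89.8 mean [0.5846 0.0456 0.091 ]
side plate 398 rect [595.   47.5] [129.  130.7] 1.6 mean [0.5777 0.0289 0.0668]
side padL 99 rect [485.5 190. ] [13.7 35.8] 16.4 mean [0.4854 0.1893 0.0896]
side padR 105 rect [ 486.6 -100.9] [38.3 13. ] 71.2 mean [ 0.4851 -0.1026  0.0892]
```

View pics/top0c.png

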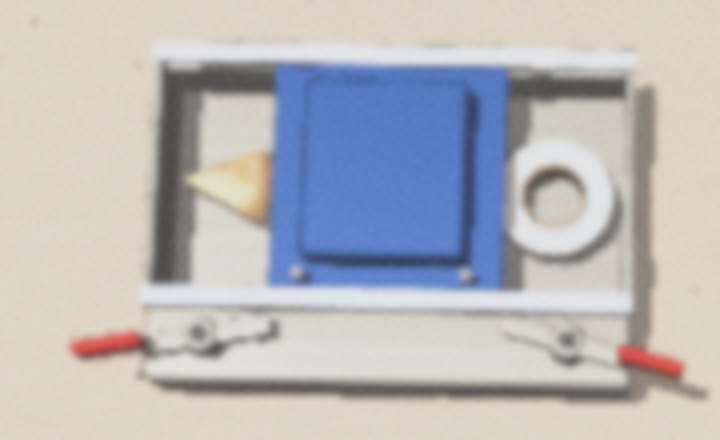

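Call:
apply_moves:
  commands:
    - [0,0.2,-0.4,0,0.07]
    - [0,0.4,-0.75,0,0.07]
    - [0,0.4,-0.75,0,0.07]
    - [0,0.4,-0.75,0,0.07]
    - [0,0.4,-0.75,0,0.07]
    - [0,0.4,-0.75,0,0.07]
    - [0,0.4,-0.75,0,0.07]
    - [0,0.4,-0.75,0,0.07]
    - [0,0.4,-0.75,0,0.07]
    - [0,0.4,-0.75,0,0.07]
    - [0,0.4,-0.75,0,0.07]
    - [0,0.2,-0.4,0,0.07]

```text
clock: 1.65
position: [0.5276, 0.066, 0.2266]
ee_rot: [0.025, 3.141, -0.001]
force: [0.3, 0.2, -0.3]
width: 0.005
gripper_force: 0.0
```

Call:
apply_moves:
  commands:
    - [0,0.5,-0.6,0,0]
    - [0,0.5,-0.8,0,0]
    - [0,0,-0.4,-0.3,0]
    - [0,0,0,-0.7,0]
    - [0,0,0,-0.7,0]
    - [0,0,0,-0.5,0]
    - [0,0,0,-0.25,0]
    - [0,0,0,0,0]

```text
clock: 2.65
position: [0.5863, -0.0389, 0.0791]
ee_rot: [-0.022, -3.14, 0.0]
force: [-0.2, -0.9, -0.2]
width: 0.004
gripper_force: 0.0
```

```bash
python3 - <<'E'
from h import *
im,d=grab('side','side1.png')
cv2.imwrite('pics/side1c.png',cv2.resize(im[130:270,160:360],None,fx=4,fy=4)[:,:,::-1])
print(observe()['position'],observe()['force'])
E
```

```text
[ 0.58701494 -0.03891821  0.08016293] [1.03899394 0.47915454 0.88613172]
```

View pics/side1c.png

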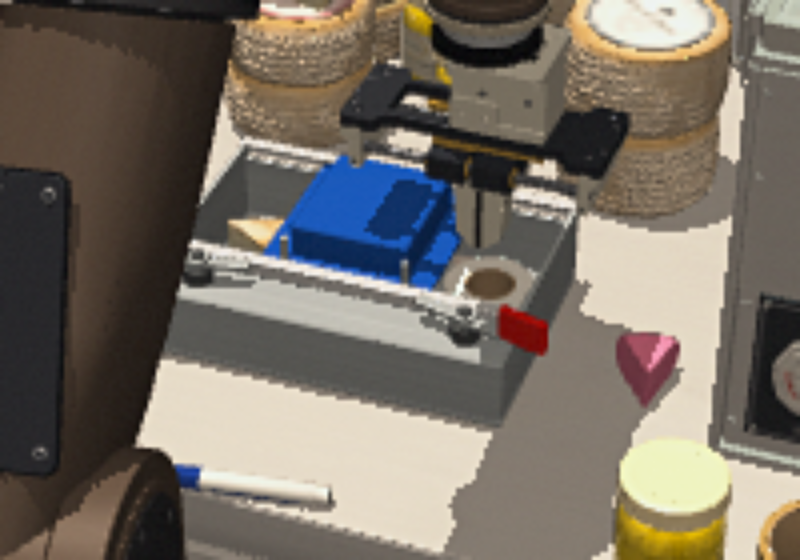

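The picture shows the shut fingers to the right of the block at about (485, 220), above the label roll, with clear space before contact. I'll push left now.

Call:
apply_moves:
  commands:
    - [0,0,0.2,-0.05,0]
    - [0,0,0.2,0,0]
    - [0,0,0.2,0,0]
    - [0,0,0.2,0,0]
    - [0,0,0.2,0,0]
    - [0,0,0.15,0,0]
    - [0,0,0.1,0,0]
    - [0,0,0,0,0]

```text
clock: 3.7
position: [0.5866, 0.0372, 0.0766]
ee_rot: [-0.02, -3.141, -0.001]
force: [-0.2, 0.3, -0.8]
width: 0.001
gripper_force: 0.0
```

Call:
apply_moves:
  commands:
    - [0,0,0.07,0,0]
    - [0,0,0.07,0,0]
    - [0,0,0.05,0,0]
    - [0,0,0.05,0,0]

```text
clock: 4.2
position: [0.5864, 0.0482, 0.0766]
ee_rot: [-0.024, -3.141, 0.004]
force: [-0.6, -14.6, 1.1]
width: 0.004
gripper_force: 7.2
```

Call:
apply_moves:
  commands:
    - [0,0,0.04,0,0]
    - [0,0,0,0,0]

```text
clock: 4.45
position: [0.5864, 0.0482, 0.0766]
ee_rot: [-0.027, -3.141, 0.008]
force: [-1.1, -15.1, 1.6]
width: 0.006
gripper_force: 7.6
```

Call:
apply_moves:
  commands:
    - [0,0,-0.3,0,0]
    - [0,0,-0.1,0.3,0]
    - [0,0,0,0.8,0]
    - [0,-0.2,0.5,0.8,0]
    - [0,-0.4,0.9,0,0]
    - [0,-0.4,0.9,0,0]
    - [0,-0.2,0.7,0,0]
    - [0,0,0,0,0]

```text
clock: 5.45
position: [0.5131, 0.2142, 0.1921]
ee_rot: [0.01, 3.141, 0.005]
force: [0.3, -0.4, 0.1]
width: 0.006
gripper_force: 0.0
```

```bash
python3 - <<'E'
from fit import *
for n in('top','side'):
    im,d=grab(n,n+'2.png');fit(n,im,cloud(n,d))
cv2.imwrite('pics/top2c.png',cv2.resize(grab('top')[0][110:260,100:320],None,fx=3.5,fy=3.5)[:,:,::-1])
print(observe()['position'],observe()['force'])
E
```

```text
top block 1825 rect [572.8 110.2] [135.4  90.3] 0.7 mean [0.5888 0.1098 0.0924]
top plate 914 rect [590.6 109.6] [122.5 127.4] 1.3 mean [0.5907 0.0997 0.0662]
top padL 13 rect [486.6 189.6] [ 2.4 26.9] 7.7 mean [0.4864 0.1919 0.0995]
top padR 25 rect [486.4 -99.8] [27.  4.] 70.5 mean [ 0.4867 -0.0989  0.0996]
side block 654 rect [561.4 114.3] [109.5 167.8] 76.4 mean [0.5828 0.1082 0.095 ]
side plate 390 rect [595.1 111.2] [130.1 133.7] 0.8 mean [0.5769 0.0893 0.0667]
side padL 98 rect [484.2 190.2] [15.2 38.7] 11.2 mean [0.4854 0.1893 0.0893]
side padR 105 rect [ 486.4 -101.9] [36.5 11. ] 76.9 mean [ 0.485  -0.1026  0.0893]
[0.51519613 0.20835613 0.19160092] [ 0.56904769 -0.58284546 -0.22158277]
```

View pics/top2c.png

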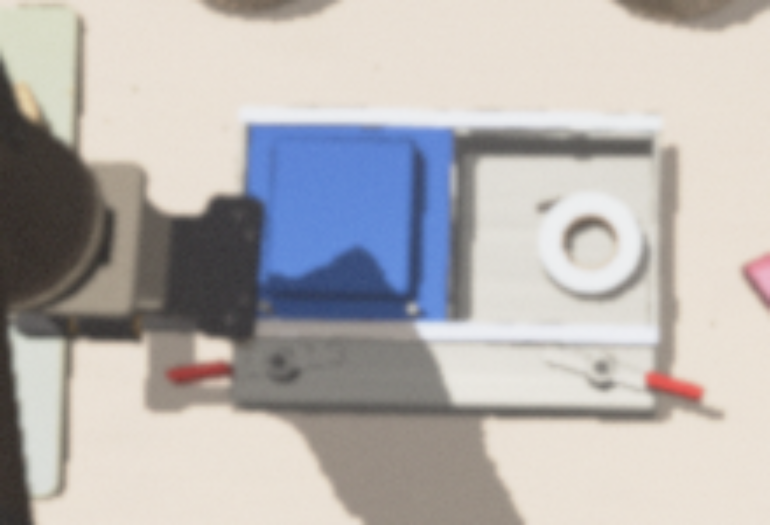

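The cover now sits fully over the left compartment. Its plate spans x≈245–455 px in the crop, the roll's compartment is open, and both catches are parked. Next I go down behind the left paddle.

Call:
apply_moves:
  commands:
    - [0,0,0.12,-0.5,0]
    - [0,0,0,-0.7,0]
    - [0,0,0,-0.5,0]
    - [0,0,0,-0.16,0]
    - [0,0,0,0,0]

```text
clock: 6.22
position: [0.5152, 0.2152, 0.0794]
ee_rot: [-0.024, -3.141, 0.001]
force: [0.3, 0.6, -0.0]
width: 0.005
gripper_force: 0.0
```

Call:
apply_moves:
  commands:
    - [0,-0.15,0.02,0,0]
    - [0,-0.12,0.01,0,0]
    - [0,-0.16,-0.04,0,0]
    - [0,-0.15,-0.07,0,0]
    - [0,-0.14,-0.1,0,0]
    - [0,-0.12,-0.13,0,0]
    - [0,-0.07,-0.12,0,0]
    - [0,-0.05,-0.12,0,0]
    - [0,0,0,0,0]

```text
clock: 7.35
position: [0.4568, 0.182, 0.079]
ee_rot: [-0.023, -3.141, 0.001]
force: [0.5, -0.0, 0.5]
width: 0.006
gripper_force: 0.0
```

Call:
apply_moves:
  commands:
    - [0,-0.04,-0.11,0,0]
    - [0,-0.02,-0.11,0,0]
    - [0,0,-0.06,0,0]
    - [0,0,-0.05,0,0]

```text
clock: 7.85
position: [0.4533, 0.1652, 0.0792]
ee_rot: [0.02, 3.142, 0.004]
force: [-1.6, 15.1, -4.2]
width: 0.008
gripper_force: 7.3
```

The force rose to 15 N, so the paddle is at its stop. I'll press a little more, back off, lift clear and check.

Call:
apply_moves:
  commands:
    - [0,0,-0.04,0,0]
    - [0,0,0,0,0]
    - [0,0,0.3,0,0]
    - [0,0,0.3,0,0]
    - [0,0,0.2,0.5,0]
    - [0,0,0.5,0.9,0]
    - [0,0,1,0.8,0]
    - [0,0,1,0,0]
    - [0,0,1,0,0]
    - [0,0,0.5,0,0]
    - [0,0,0,0,0]
    - [0,0,0,0,0]

```text
clock: 9.35
position: [0.4537, 0.4368, 0.2018]
ee_rot: [-0.023, -3.141, 0.002]
force: [-0.3, -0.0, -0.6]
width: 0.001
gripper_force: 0.0
```

```bash
python3 - <<'E'
from fit import *
for n in('top','side'):
    im,d=grab(n,n+'3.png');fit(n,im,cloud(n,d))
    if n=='top': cv2.imwrite('pics/top3c.png',cv2.resize(im[120:290,100:420],None,fx=2.5,fy=2.5)[:,:,::-1])
print(observe()['position'],observe()['force'])
E
```

```text
top block 1831 rect [590.2 110.5] [101.2  90.6] 0.6 mean [0.5885 0.11   0.0921]
top plate 962 rect [590.7 110. ] [123.2 127.6] 0.6 mean [0.5892 0.1033 0.0663]
top padL 32 rect [449.3 142.5] [ 4.8 29.7] 88.2 mean [0.449  0.1426 0.0993]
top padR 25 rect [ 487.2 -100. ] [26.9  4.9] 78.3 mean [ 0.487  -0.0984  0.1004]
side block 642 rect [586.6 109.7] [104.7  94.3] 0.4 mean [0.584  0.1073 0.0911]
side plate 363 rect [593.3 109.6] [127.9 134.8] 2.1 mean [0.5791 0.086  0.0665]
side padL 73 rect [450.7 142.5] [10.2 41. ] 85.4 mean [0.4462 0.1421 0.0904]
side padR 105 rect [ 486.9 -102.2] [38.4 12.9] 75.1 mean [ 0.485  -0.1026  0.0892]
[0.45403668 0.43623442 0.20222838] [-0.66973426  0.61978148  0.29544043]
```

View pics/top3c.png

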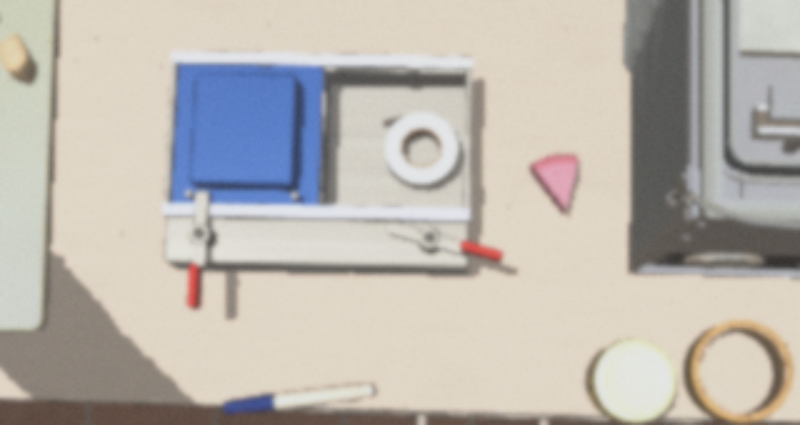

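View pics/side3.png

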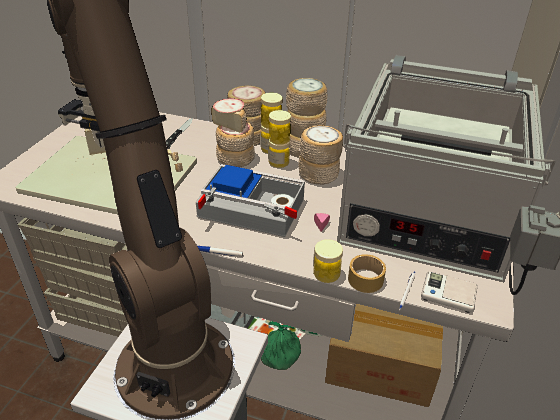

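The red paddle at (193, 285) in the crop points straight out of the front, with its tongue over the cover at (200, 200). The right catch is still parked, and the roll, jar and tape have not moved.

```bash
python3 -c "
from cell import arm;print(arm.sign_off())"
```

```text
the job is handed in; nothing more can be done
None
```

The blue cover is pushed to its left stop over the cheese and latched by the left catch; the right catch is still parked, the label roll's compartment is open, nothing else was disturbed, and the job was handed in at about 9.5 s.

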